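# Switch off the outlet left on: find and release the latched key of a bench power box

### The arm

A 6-joint arm with a two-finger parallel gripper is mounted at the origin on the work surface. World frame = base frame: x ahead of the robot, y to its left, z up, the work surface at z = 0. Lengths are in m, angles in rad, forces in N, time in s.
With the tool pointing down it reaches from about 0.35 to 1 m from the base axis. Payload 7.1 kg.
Tool frame: the origin (TCP) lies midway between the tips of the shut fingers; the grasp point (between the pads) lies 19 mm behind it; z points along the fingers, y is the line along which they close (so a half turn about z gives the same grasp; the last joint's range is limited). The gripper opens to 85 mm and grips with 20 to 120 N. Pads are 22 mm wide; open, the fingers measure 114 mm over their backs; the gripper's body (76 mm by 85 mm) begins 54 mm behind the grasp point. The pads swing forward as they close: fully open they stand 13 mm farther back than shut.
Start: joints at [1.156, 0.423, 1.63, -0, 1.089, -0.019], TCP at [0.241, 0.577, 0.202] pointing down, gripper open.
Joint ranges: [-3, 3], [-0.9, 2.11], [0.09, 2.58], [-1.31, 4.45], [0.11, 2.69], [-2.54, 2.54]. Speed limits (rad/s): [2.39, 2.39, 3.01, 3.14, 3.14, 3.14].

### API

Orientations are given as [roll, pitch, yaw] about the fixed x, y, z axes, in that order (R = Rz(yaw) Ry(pitch) Rx(roll)).
In Python, from plant import env gives the robot as it stands.
- The arm moves only by the tool servo_tool, never from a script. Its argument "deltas" is a list of rows, each an object of numbers: "dx", "dy", "dz": the shift along the tool's x, y, z as a fraction of full scale; "roll": the turn about the tool's z as a fraction of full scale; "jaw": the opening, from -1 (shut) to 1 (fully open). In form: [{"dx": .., "dy": .., "dz": .., "roll": .., "jaw": ..}, ...]. A call has 1 to 8 rows; each row is the pose to reach, as a shift and turn from the pose commanded when the call began, along the tool's axes at that moment; what a row does not reach only later rows make up. Full scale, the value 1, is 250 mm for a shift and 1.5 rad for a turn. A row lasts 1/10 s, in which the tool goes at most 50 mm and 8.59 degrees, less where a joint would pass 70% of its speed; a pose out of reach is approached as far as the arm can. A call with a number of a shift or a turn outside -1 to 1 is refused whole. A call with a gripper value outside its range is refused whole. The fingers move at their own pace and stop on an object; the grip force is fixed at half the most. Time passes only in rows, so rows that repeat a pose let the fingers close. It gives the time, the measured TCP pose, the force, the opening and the grip force at its end, in the units of the state.
- env.get_obs(): the state, without advancing time (a new reading comes with each control period).
- env.camera(name): name is "scene" or "top"; returns (picture, depth): 420x560x3 uint8, red, green, blue; 420x560 float32, m along the optical axis (not along the pixel's ray), 0 where there is no reading.
- env.get_calibration(name): a dict with "fx", "fy", "cx", "cy" (pixels), "T" (4x4, takes a point from camera to world coordinates). Camera axes: x right, y up, looking along -z (the intrinsics and any distortion apply to the point x, -y, -z); pixel columns grow to the right and rows downward; lengths in m; the calibration is good to about 2 mm. A picture is of the moment at which its call begins. get_calibration takes no time and is no camera call.
- env.close_job(): hands the job in; it is judged then, once.
The state is a dict: "time_s": time; "joint_positions": joint angles; "joint_vel": joint speeds; "joint_efforts": joint torques, N m; "position": TCP position; "eef_rot": TCP orientation; "contact_force": force on the tool from outside, world axes, zero at the start; "ft_torque": the same for the moment, N m; "grip_width": finger opening in m; "finger_force": force on a finger pad.
Only numpy, scipy, OpenCV 4.12 (cv2) and the standard library are available. Lean on these libraries where they do the work, as an engineer would, in place of code of your own. Each camera call takes 0.05 s, during which the arm holds its last target. There are 200 camera calls.

### The job

One outlet of the power box on the garage bench has been left switched on: one of the four identical keys in its row is latched down, a few millimetres lower than the others. Find it (a light tap of the fingertips on each key will tell), press it home and let it spring up, so that all four keys stand up. Do not press any other key in so far that it clicks, pick nothing up, and leave the tools and parts around the keys where they lie.

Things in the scene. Friction and masses are not known exactly. Their poses are not given: they have to be found in the camera images.
- power_box: sheet-steel bench power box bolted to the bench, 170 (x) x 320 (y) x 66 mm high. Origin: centre of its underside on the bench; z up. The four keys stand on its top in a row along its y axis, 45 mm to the -x side of the middle, 64 mm apart (at y = 96, 32, -32 and -96 mm); the four round outlets, one behind each key, 49 mm wide and 4 mm high, lie in a row 35 mm to the +x side.
- key_a: one of four identical push-push keys in the row on the power box, in any place of the row: light plastic, 32 mm square, flat top, in a collar 44 mm square, 3 mm high. Origin: centre of its top, 80 mm above the bench when up, 77 when latched down, 73 when pressed home; axes as the box's. Pressed home and let go, a latched key springs up, an up key stays latched. It clicks over about 4.7 mm below up; pressed less deep, it returns.
- key_b: one of four identical push-push keys in the row on the power box, in any place of the row: light plastic, 32 mm square, flat top, in a collar 44 mm square, 3 mm high. Origin: centre of its top, 80 mm above the bench when up, 77 when latched down, 73 when pressed home; axes as the box's. An up key moves from 2 N on, the latched one from 3 N; right home takes about 5 N (a little more if pressed fast); then it is on its stop.
- key_c: one of four identical push-push keys in the row on the power box, in any place of the row: light plastic, 32 mm square, flat top, in a collar 44 mm square, 3 mm high. Origin: centre of its top, 80 mm above the bench when up, 77 when latched down, 73 when pressed home; axes as the box's. Behaves as told at key_a and key_b.
- key_d: one of four identical push-push keys in the row on the power box, in any place of the row: light plastic, 32 mm square, flat top, in a collar 44 mm square, 3 mm high. Origin: centre of its top, 80 mm above the bench when up, 77 when latched down, 73 when pressed home; axes as the box's. Behaves as told at key_a and key_b.
- tie_rod: loose bystander: black steering tie rod with a ball joint at each end, 320 mm long, 40 mm wide, studs up to 66 mm high, 0.7 kg; lies on the bench to the +y side of the box. Origin: middle of its underside; x along the rod.
- wrench: loose bystander: steel combination wrench, 160 mm, lying flat on the bench between the robot and the box. Origin: middle of its underside; x along it.
- screwdriver: loose bystander: screwdriver, 180 mm, lying on the bench to the -y side of the box. Origin: middle of its underside; x along it.
- socket: loose bystander: steel socket-wrench socket, 24 mm wide, 36 mm high, standing on the box's top in its rear corner (+x, -y). Origin: centre of its underside.

How it is judged:
By the outcome, as a careful person would: the job done as asked, in the order asked, and still so for the second after the job is handed in, with the robot touching nothing.
It also fails if it takes over 45 s, if anything falls off the work surface, if the arm or the gripper's body presses on something with over 40 N, if the wrist force passes 120 N, or if a joint passes its speed limit or range.

## Working session

There is one attempt and no reset: what is moved stays moved. The work goes in short steps, Python scripts to look and compute and a tool call to move; the robot and the scene stay as the last step left them, time stands still between calls to the robot, and variables do not carry over. Pictures are saved under pics/ and viewed, at most 10 in all, crops included, and the job is handed in when it is done.

Besides the shell and the picture viewer there is one more tool, called after "Request:" by a JSON object that holds its "name" and its "arguments", one argument or row to a line. servo_tool: Moves the arm, as the interface text tells. Its arguments: {"type":"object","properties":{"deltas":{"type":"array"}},"required":["deltas"]}

```bash
mkdir -p pics; cat > h.py <<'E'
import numpy as np,cv2
from plant import env
def pts(name):
    p,d=env.camera(name);c=env.get_calibration(name)
    v,u=np.mgrid[:p.shape[0],:p.shape[1]]
    X=np.stack([(u-c['cx'])/c['fx']*d,-(v-c['cy'])/c['fy']*d,-d],-1)
    T=np.array(c['T']);W=X@T[:3,:3].T+T[:3,3];W[d==0]=np.nan
    return p,d,W
E
python3 - <<'E'
from h import *
for n in('top','scene'):
    p,d,W=pts(n);cv2.imwrite(f'pics/{n}0.png',p[:,:,::-1]);np.save(n+'.npy',W)
    print(env.get_calibration(n))
o=env.get_obs();print(o)
E
```

```text
{'fx': 466.9192845626565, 'fy': 466.9192845626565, 'cx': 276.3590955815614, 'cy': 204.38497260413712, 'T': array([[-0.02371353,  0.99533478, -0.09352185,  0.44444083],
       [-0.9997144 , -0.02333195,  0.00517159,  0.05782399],
       [ 0.00296541,  0.09361778,  0.9956038 ,  1.17994526],
       [ 0.        ,  0.        ,  0.        ,  1.        ]])}
{'fx': 432.6116756807113, 'fy': 432.6116756807113, 'cx': 291.1072621839649, 'cy': 203.02691837310016, 'T': array([[ 0.78495173, -0.33021083,  0.52422475,  0.99761591],
       [ 0.61937979,  0.43847509, -0.65123596, -0.53624235],
       [-0.01481433,  0.835883  ,  0.5487077 ,  0.57776331],
       [ 0.        ,  0.        ,  0.        ,  1.        ]])}
{'time_s': 0.1, 'joint_positions': array([ 1.15601211e+00,  4.23787193e-01,  1.63060417e+00, -3.57613634e-05,
        1.08862633e+00, -1.90372549e-02]), 'joint_vel': array([-0.00066278,  0.0002545 , -0.0025367 ,  0.00085021, -0.00193079,
        0.00121931]), 'joint_efforts': array([-1.55289081e-04, -5.58424401e+01, -2.82441741e+01,  9.86663082e-06,
        3.00993444e-03, -1.11127039e-05]), 'position': array([0.24072563, 0.57619551, 0.20171294]), 'eef_rot': array([-3.14016726e+00,  4.52751683e-06,  2.74586230e+00]), 'contact_force': array([ 0.88701337,  0.02832833, -0.48095831]), 'ft_torque': array([-0.00566848,  0.018074  ,  0.0189847 ]), 'finger_force': 0.0, 'grip_width': 0.08552819844333658}
```

View pics/top0.png

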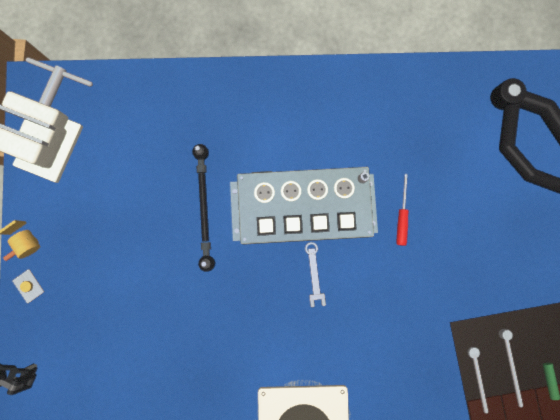

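View pics/scene0.png

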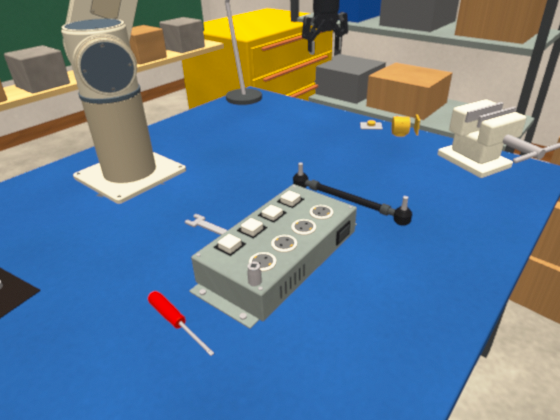

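The top view shows white keys at about (266,225), (292,224), (320,222) and (347,221), the socket at (365,176), the wrench at (315,275), the rod at (203,208) and the screwdriver at (404,215). Next I'll locate the keys.

```bash
python3 - <<'E'
from h import *
c=env.get_calibration('top');T=np.array(c['T'])
p=cv2.imread('pics/top0.png');W=np.load('top.npy')
m=((p.min(2)>195)).astype(np.uint8);m[:205]=0;m[245:]=0;m[:,:240]=0;m[:,370:]=0
n,l,s,ce=cv2.connectedComponentsWithStats(m)
C=[]
for i in range(1,n):
    if s[i,4]<60: continue
    u,v=ce[i]; r=T[:3,:3]@np.array([(u-c['cx'])/c['fx'],-(v-c['cy'])/c['fy'],-1])
    P=T[:3,3]+r*(0.08-T[2,3])/r[2];C.append(P)
    k=cv2.erode((l==i).astype(np.uint8),np.ones((3,3)))>0
    print(ce[i].round(1),s[i,4],P.round(4),'depth med',np.nanmedian(W[k],0).round(4))
C=np.array(C);d=C[0]-C[-1];print('yaw of row',np.degrees(np.arctan2(-d[0],d[1])),'len',np.linalg.norm(d))
S=np.load('scene.npy');ps=cv2.imread('pics/scene0.png')
for P in C:
    k=(np.abs(S[:,:,:2]-P[:2]).max(2)<.010)&(np.abs(S[:,:,2]-.08)<.012);print(k.sum(),np.nanmedian(S[k],0).round(4))
E
```

```text
[346.8 221. ] 164 [ 0.5046 -0.113   0.08  ] depth med [ 0.5045 -0.1133  0.0793]
[319.8 222.1] 167 [ 0.5033 -0.0494  0.08  ] depth med [ 0.5035 -0.0497  0.0795]
[265.8 225.2] 169 [0.4992 0.0782 0.08  ] depth med [0.4995 0.0777 0.0792]
[292.7 224. ] 166 [0.5005 0.0146 0.08  ] depth med [0.5005 0.014  0.0763]
yaw of row -178.1571698632249 len 0.127676570594919
71 [ 0.5055 -0.112   0.0781]
60 [ 0.5044 -0.0488  0.0783]
44 [0.4996 0.0795 0.0781]
52 [0.501  0.0141 0.0751]
```

Depth in both views puts the key at y≈0.014 about 3 mm low. I'll move there with the jaw shut and confirm by tapping.

Request:
{"name": "servo_tool", "arguments": {
  "deltas": [
    {"dx":-0.912,"dy":-0.838,"dz":0,"roll":0,"jaw":-1},
    {"dx":-0.912,"dy":-0.838,"dz":0,"roll":0,"jaw":-1},
    {"dx":-0.912,"dy":-0.838,"dz":0,"roll":0,"jaw":-1},
    {"dx":-0.912,"dy":-0.838,"dz":0,"roll":0,"jaw":-1},
    {"dx":-0.912,"dy":-0.838,"dz":0,"roll":0,"jaw":-1},
    {"dx":-0.912,"dy":-0.838,"dz":0,"roll":0,"jaw":-1},
    {"dx":-0.912,"dy":-0.838,"dz":0,"roll":0,"jaw":-1},
    {"dx":-0.912,"dy":-0.838,"dz":0,"roll":0,"jaw":-1}
  ]
}}

```text
time_s: 0.9
position: [0.371, 0.2941, 0.2024]
eef_rot: [-3.141, -0.0, 2.742]
contact_force: [-0.4, 0.1, -0.5]
grip_width: 0.0001
finger_force: 0.0
```

Request:
{"name": "servo_tool", "arguments": {
  "deltas": [
    {"dx":-0.912,"dy":-0.838,"dz":0,"roll":-0.28,"jaw":-1},
    {"dx":-0.912,"dy":-0.838,"dz":0,"roll":-0.28,"jaw":-1},
    {"dx":-0.912,"dy":-0.838,"dz":0,"roll":-0.28,"jaw":-1},
    {"dx":-0.912,"dy":-0.838,"dz":0,"roll":-0.28,"jaw":-1},
    {"dx":-0.912,"dy":-0.838,"dz":0,"roll":-0.28,"jaw":-1},
    {"dx":-0.912,"dy":-0.838,"dz":0,"roll":-0.28,"jaw":-1},
    {"dx":-0.912,"dy":-0.838,"dz":0,"roll":-0.28,"jaw":-1},
    {"dx":-0.912,"dy":-0.838,"dz":0,"roll":-0.28,"jaw":-1}
  ]
}}

```text
time_s: 1.7
position: [0.5023, 0.0128, 0.2024]
eef_rot: [-3.141, 0.001, -3.12]
contact_force: [-0.5, -0.3, -0.1]
grip_width: 0.0004
finger_force: 0.0
```

Request:
{"name": "servo_tool", "arguments": {
  "deltas": [
    {"dz":0.15,"jaw":-1},
    {"dz":0.3,"jaw":-1},
    {"dz":0.4,"jaw":-1},
    {"dz":0.45,"jaw":-1},
    {"dz":0.462,"jaw":-1},
    {"dz":0.462,"jaw":-1}
  ]
}}

```text
invalid input at $.deltas[0]: expected keys dx, dy, dz, roll, jaw
```

Request:
{"name": "servo_tool", "arguments": {
  "deltas": [
    {"dz":0.008,"jaw":-1},
    {"dz":0.016,"jaw":-1},
    {"dz":0.02,"jaw":-1},
    {"dz":0.02,"jaw":-1}
  ]
}}

```text
invalid input at $.deltas[0]: expected keys dx, dy, dz, roll, jaw
```

Request:
{"name": "servo_tool", "arguments": {
  "deltas": [
    {"dz":0.004,"jaw":-1},
    {"dz":0.006,"jaw":-1},
    {"dz":0.006,"jaw":-1},
    {"dz":0.006,"jaw":-1}
  ]
}}

```text
invalid input at $.deltas[0]: expected keys dx, dy, dz, roll, jaw
```

Request:
{"name": "servo_tool", "arguments": {
  "deltas": [
    {"dx":0,"dy":0,"dz":0.15,"roll":0,"jaw":-1},
    {"dx":0,"dy":0,"dz":0.3,"roll":0,"jaw":-1},
    {"dx":0,"dy":0,"dz":0.4,"roll":0,"jaw":-1},
    {"dx":0,"dy":0,"dz":0.45,"roll":0,"jaw":-1},
    {"dx":0,"dy":0,"dz":0.462,"roll":0,"jaw":-1},
    {"dx":0,"dy":0,"dz":0.462,"roll":0,"jaw":-1}
  ]
}}

```text
time_s: 2.3
position: [0.5006, 0.0152, 0.0872]
eef_rot: [3.141, 0.0, -3.116]
contact_force: [0.3, -0.3, 0.6]
grip_width: 0.0
finger_force: 0.0
```

Request:
{"name": "servo_tool", "arguments": {
  "deltas": [
    {"dx":0,"dy":0,"dz":0.008,"roll":0,"jaw":-1},
    {"dx":0,"dy":0,"dz":0.016,"roll":0,"jaw":-1},
    {"dx":0,"dy":0,"dz":0.02,"roll":0,"jaw":-1},
    {"dx":0,"dy":0,"dz":0.02,"roll":0,"jaw":-1}
  ]
}}

```text
time_s: 2.7
position: [0.5003, 0.0142, 0.0823]
eef_rot: [3.142, 0.001, -3.118]
contact_force: [0.8, 0.1, -0.5]
grip_width: -0.0002
finger_force: 0.0
```

Request:
{"name": "servo_tool", "arguments": {
  "deltas": [
    {"dx":0,"dy":0,"dz":0.006,"roll":0,"jaw":-1},
    {"dx":0,"dy":0,"dz":0.012,"roll":0,"jaw":-1},
    {"dx":0,"dy":0,"dz":0.014,"roll":0,"jaw":-1},
    {"dx":0,"dy":0,"dz":0.014,"roll":0,"jaw":-1}
  ]
}}

```text
time_s: 3.1
position: [0.5, 0.0142, 0.0783]
eef_rot: [3.142, -0.0, -3.118]
contact_force: [0.6, -0.3, 0.9]
grip_width: -0.0001
finger_force: 0.0
```

Request:
{"name": "servo_tool", "arguments": {
  "deltas": [
    {"dx":0,"dy":0,"dz":0.002,"roll":0,"jaw":-1},
    {"dx":0,"dy":0,"dz":0.004,"roll":0,"jaw":-1},
    {"dx":0,"dy":0,"dz":0.004,"roll":0,"jaw":-1}
  ]
}}

```text
time_s: 3.4
position: [0.5001, 0.0143, 0.0774]
eef_rot: [-3.142, -0.0, -3.117]
contact_force: [0.3, -0.3, -0.3]
grip_width: -0.0002
finger_force: 0.0
```

Request:
{"name": "servo_tool", "arguments": {
  "deltas": [
    {"dx":0,"dy":0,"dz":0.002,"roll":0,"jaw":-1},
    {"dx":0,"dy":0,"dz":0.004,"roll":0,"jaw":-1},
    {"dx":0,"dy":0,"dz":0.004,"roll":0,"jaw":-1}
  ]
}}

```text
time_s: 3.7
position: [0.5001, 0.0143, 0.0764]
eef_rot: [3.142, -0.0, -3.117]
contact_force: [-0.4, 0.6, -1.6]
grip_width: 0.0
finger_force: 0.0
```

Request:
{"name": "servo_tool", "arguments": {
  "deltas": [
    {"dx":0,"dy":0,"dz":0.002,"roll":0,"jaw":-1},
    {"dx":0,"dy":0,"dz":0.002,"roll":0,"jaw":-1},
    {"dx":0,"dy":0,"dz":0.002,"roll":0,"jaw":-1}
  ]
}}

```text
time_s: 4.0
position: [0.5002, 0.0143, 0.0759]
eef_rot: [3.142, 0.0, -3.117]
contact_force: [-0.3, -0.8, -0.1]
grip_width: -0.0001
finger_force: 0.0
```

Request:
{"name": "servo_tool", "arguments": {
  "deltas": [
    {"dx":0,"dy":0,"dz":0.002,"roll":0,"jaw":-1},
    {"dx":0,"dy":0,"dz":0.004,"roll":0,"jaw":-1},
    {"dx":0,"dy":0,"dz":0.004,"roll":0,"jaw":-1}
  ]
}}

```text
time_s: 4.3
position: [0.5001, 0.0142, 0.0748]
eef_rot: [3.142, -0.0, -3.117]
contact_force: [0.8, -1.0, -0.4]
grip_width: -0.0001
finger_force: 0.0
```

No contact yet, so there may be a height bias. I'll calibrate by tapping the +y neighbour.

Request:
{"name": "servo_tool", "arguments": {
  "deltas": [
    {"dx":0,"dy":0,"dz":-0.04,"roll":0,"jaw":-1},
    {"dx":0,"dy":0,"dz":-0.06,"roll":0,"jaw":-1},
    {"dx":0,"dy":0.12,"dz":-0.06,"roll":0,"jaw":-1},
    {"dx":0,"dy":0.256,"dz":-0.06,"roll":0,"jaw":-1},
    {"dx":0,"dy":0.256,"dz":-0.03,"roll":0,"jaw":-1},
    {"dx":0,"dy":0.256,"dz":-0.018,"roll":0,"jaw":-1},
    {"dx":0,"dy":0.256,"dz":-0.018,"roll":0,"jaw":-1}
  ]
}}

```text
time_s: 5.0
position: [0.4981, 0.0777, 0.0791]
eef_rot: [-3.141, -0.001, -3.117]
contact_force: [-0.0, -0.9, 0.4]
grip_width: -0.0001
finger_force: 0.0
```

Request:
{"name": "servo_tool", "arguments": {
  "deltas": [
    {"dx":0,"dy":0,"dz":0.002,"roll":0,"jaw":-1},
    {"dx":0,"dy":0,"dz":0.004,"roll":0,"jaw":-1},
    {"dx":0,"dy":0,"dz":0.004,"roll":0,"jaw":-1}
  ]
}}

```text
time_s: 5.3
position: [0.4987, 0.0777, 0.0785]
eef_rot: [-3.142, 0.0, -3.118]
contact_force: [0.2, -0.5, -0.5]
grip_width: -0.0001
finger_force: 0.0
```

Request:
{"name": "servo_tool", "arguments": {
  "deltas": [
    {"dx":0,"dy":0,"dz":0.002,"roll":0,"jaw":-1},
    {"dx":0,"dy":0,"dz":0.004,"roll":0,"jaw":-1},
    {"dx":0,"dy":0,"dz":0.004,"roll":0,"jaw":-1}
  ]
}}

```text
time_s: 5.6
position: [0.4986, 0.0782, 0.0774]
eef_rot: [-3.142, -0.0, -3.118]
contact_force: [-0.9, 0.4, 0.3]
grip_width: -0.0001
finger_force: 0.0
```

```bash
python3 - <<'E'
from h import *
p,d,S=pts('scene');cv2.imwrite('pics/s1.png',cv2.resize(p[150:290,160:360,::-1],(800,560),interpolation=cv2.INTER_CUBIC))
for i in range(4):print(env.get_obs()['contact_force'].round(2));env.camera('scene')
E
```

```text
[ 0.19 -0.01  0.65]
[-0.2  -0.1  -0.64]
[-0.19  0.73 -0.68]
[0.22 0.23 0.42]
```

View pics/s1.png

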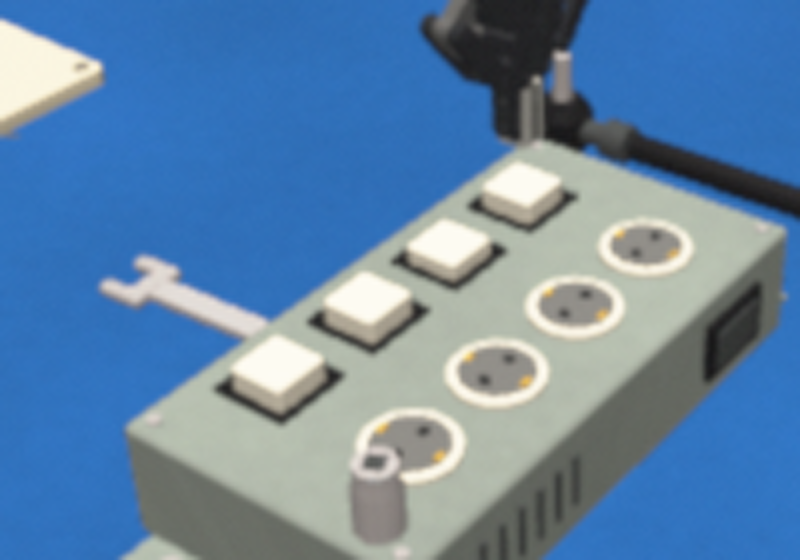

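The picture shows the shut fingers at crop (525,135), beyond the box edge and not over the far key at (523,190). The reported pose and the vision disagree, so I'll measure the offset.

```bash
python3 - <<'E'
from h import *
o=env.get_obs();print(o['position'],o['joint_positions'].round(4))
p,d,S=pts('scene');q,e,W=pts('top')
for v in (170,174,178,181,183,185):print(v,[S[v,u].round(3).tolist() for u in (286,290,294)])
# fingertip depth points: above the box/bench, near
S0=np.load('scene.npy');W0=np.load('top.npy')
for A,B in((S,S0),(W,W0)):
    k=(np.abs(A-B).max(2)>.02)&(A[:,:,2]>.05)&(A[:,:,2]<.35)&(A[:,:,0]>.3)&(np.abs(A[:,:,1])<.4)
    X=A[k]
    for a in np.arange(.05,.35,.02):
        Y=X[(X[:,2]>=a)&(X[:,2]<a+.02)]
        if len(Y)>5:print(round(a,2),len(Y),np.percentile(Y[:,:2],[5,50,95],axis=0).round(3).tolist())
cv2.imwrite('pics/top1.png',cv2.resize(q[120:420,150:450,::-1],(600,600)))
for n,u,v in(('top',260,390),('top',346,390)):print(W[v,u])
# scene: robot base plate
print(S[175,130],S[190,120])
E
```

```text
[0.49861664 0.07825892 0.07745733] [ 0.1321  0.4416  1.9742 -0.      0.7257 -1.4629]
170 [[0.513, 0.052, 0.157], [0.513, 0.064, 0.151], [0.508, 0.083, 0.141]]
174 [[0.498, 0.069, 0.135], [0.507, 0.071, 0.137], [0.51, 0.081, 0.134]]
178 [[0.498, 0.069, 0.125], [0.507, 0.07, 0.128], [0.51, 0.081, 0.124]]
181 [[0.498, 0.069, 0.118], [0.508, 0.069, 0.122], [0.509, 0.081, 0.116]]
183 [[0.499, 0.067, 0.115], [0.506, 0.071, 0.115], [0.511, 0.079, 0.113]]
185 [[0.496, 0.071, 0.107], [0.505, 0.074, 0.109], [0.509, 0.081, 0.107]]
0.09 14 [[0.495, 0.071], [0.505, 0.073], [0.51, 0.082]]
0.11 102 [[0.494, 0.064], [0.507, 0.07], [0.511, 0.09]]
0.13 94 [[0.497, 0.064], [0.508, 0.073], [0.512, 0.091]]
0.15 225 [[0.492, 0.038], [0.511, 0.069], [0.513, 0.114]]
0.17 316 [[0.495, 0.022], [0.511, 0.065], [0.517, 0.126]]
0.19 398 [[0.497, 0.018], [0.51, 0.057], [0.519, 0.129]]
0.21 225 [[0.495, 0.038], [0.51, 0.05], [0.517, 0.098]]
0.23 315 [[0.487, 0.041], [0.521, 0.049], [0.537, 0.084]]
0.25 381 [[0.485, 0.041], [0.523, 0.05], [0.537, 0.084]]
0.27 410 [[0.482, 0.042], [0.52, 0.053], [0.536, 0.089]]
0.29 388 [[0.484, 0.039], [0.524, 0.049], [0.539, 0.087]]
0.31 470 [[0.484, 0.04], [0.524, 0.05], [0.537, 0.09]]
0.33 484 [[0.487, 0.041], [0.524, 0.051], [0.537, 0.107]]
[0.3203306  0.0739409  0.75450162]
[ 0.31977247 -0.00131192  0.75891717]
[ 0.06190077 -0.03487004  0.03166113] [ 0.06768292 -0.07441962  0.00780506]
```

View pics/top1.png

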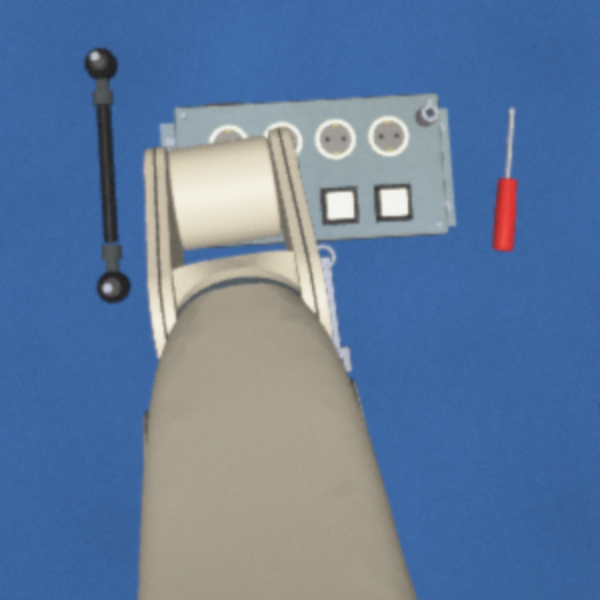

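The fingers stand over the key in x,y, but the tips are really about 20–25 mm higher than reported. I'll go down 14 mm and re-measure.

Request:
{"name": "servo_tool", "arguments": {
  "deltas": [
    {"dx":0,"dy":0,"dz":0.016,"roll":0,"jaw":-1},
    {"dx":0,"dy":0,"dz":0.032,"roll":0,"jaw":-1},
    {"dx":0,"dy":0,"dz":0.048,"roll":0,"jaw":-1},
    {"dx":0,"dy":0,"dz":0.056,"roll":0,"jaw":-1},
    {"dx":0,"dy":0,"dz":0.056,"roll":0,"jaw":-1}
  ]
}}

```text
time_s: 6.45
position: [0.4982, 0.0782, 0.0629]
eef_rot: [-3.141, -0.001, -3.117]
contact_force: [0.2, 0.0, -0.1]
grip_width: -0.0002
finger_force: 0.0
```

```bash
python3 - <<'E'
from h import *
p,d,S=pts('scene');cv2.imwrite('pics/s2.png',cv2.resize(p[150:290,160:360,::-1],(800,560),interpolation=cv2.INTER_CUBIC))
for v in range(182,200,2):print(v,[S[v,u].round(3).tolist() for u in (286,290,294)])
E
```

```text
182 [[0.501, 0.065, 0.118], [0.507, 0.071, 0.118], [0.51, 0.081, 0.114]]
184 [[0.498, 0.068, 0.111], [0.506, 0.071, 0.113], [0.509, 0.081, 0.109]]
186 [[0.502, 0.064, 0.11], [0.507, 0.07, 0.109], [0.511, 0.079, 0.106]]
188 [[0.499, 0.066, 0.103], [0.506, 0.071, 0.103], [0.511, 0.079, 0.101]]
190 [[0.5, 0.066, 0.098], [0.506, 0.071, 0.098], [0.509, 0.081, 0.094]]
192 [[0.468, 0.104, 0.063], [0.507, 0.071, 0.094], [0.484, 0.112, 0.064]]
194 [[0.49, 0.078, 0.078], [0.496, 0.084, 0.078], [0.502, 0.09, 0.077]]
196 [[0.495, 0.071, 0.079], [0.504, 0.074, 0.08], [0.509, 0.081, 0.079]]
198 [[0.5, 0.065, 0.078], [0.507, 0.07, 0.079], [0.512, 0.077, 0.077]]
```

View pics/s2.png

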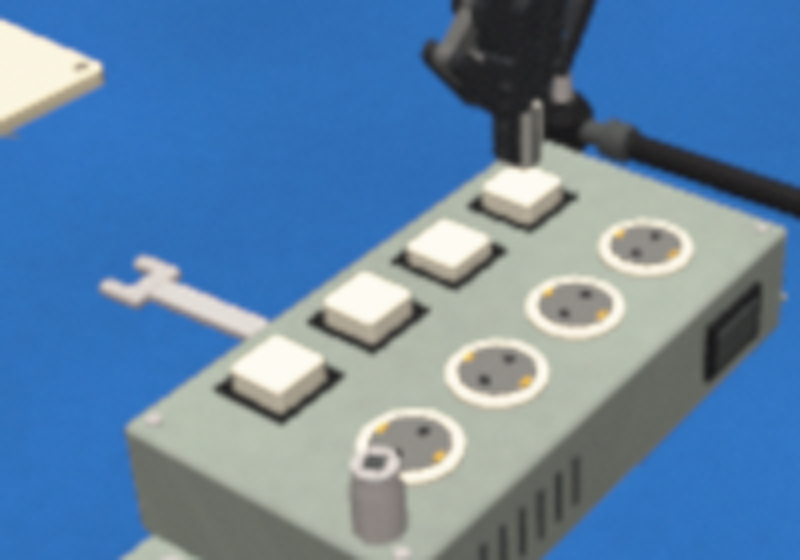

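The tips, at crop (518,160), are still about 11 mm above the far key. I'll keep going down in small steps.

Request:
{"name": "servo_tool", "arguments": {
  "deltas": [
    {"dx":0,"dy":0,"dz":0.012,"roll":0,"jaw":-1},
    {"dx":0,"dy":0,"dz":0.024,"roll":0,"jaw":-1},
    {"dx":0,"dy":0,"dz":0.024,"roll":0,"jaw":-1}
  ]
}}

```text
time_s: 6.8
position: [0.4983, 0.0782, 0.057]
eef_rot: [-3.141, -0.001, -3.117]
contact_force: [0.2, 0.2, 0.1]
grip_width: -0.0003
finger_force: 0.0
```

Request:
{"name": "servo_tool", "arguments": {
  "deltas": [
    {"dx":0,"dy":0,"dz":0.004,"roll":0,"jaw":-1},
    {"dx":0,"dy":0,"dz":0.006,"roll":0,"jaw":-1},
    {"dx":0,"dy":0,"dz":0.006,"roll":0,"jaw":-1}
  ]
}}

```text
time_s: 7.1
position: [0.4986, 0.0782, 0.0559]
eef_rot: [-3.142, -0.0, -3.117]
contact_force: [-0.5, -0.4, 0.3]
grip_width: -0.0003
finger_force: 0.0
```

Request:
{"name": "servo_tool", "arguments": {
  "deltas": [
    {"dx":0,"dy":0,"dz":0.004,"roll":0,"jaw":-1},
    {"dx":0,"dy":0,"dz":0.006,"roll":0,"jaw":-1},
    {"dx":0,"dy":0,"dz":0.006,"roll":0,"jaw":-1}
  ]
}}

```text
time_s: 7.4
position: [0.4985, 0.0783, 0.0544]
eef_rot: [-3.142, -0.0, -3.117]
contact_force: [-0.8, -0.2, -0.2]
grip_width: -0.0
finger_force: 0.0
```

Request:
{"name": "servo_tool", "arguments": {
  "deltas": [
    {"dx":0,"dy":0,"dz":0.004,"roll":0,"jaw":-1},
    {"dx":0,"dy":0,"dz":0.006,"roll":0,"jaw":-1},
    {"dx":0,"dy":0,"dz":0.006,"roll":0,"jaw":-1}
  ]
}}

```text
time_s: 7.7
position: [0.4985, 0.0782, 0.0528]
eef_rot: [-3.142, -0.0, -3.117]
contact_force: [-0.4, 0.1, 0.1]
grip_width: 0.0003
finger_force: 0.0
```

Request:
{"name": "servo_tool", "arguments": {
  "deltas": [
    {"dx":0,"dy":0,"dz":0.004,"roll":0,"jaw":-1},
    {"dx":0,"dy":0,"dz":0.004,"roll":0,"jaw":-1},
    {"dx":0,"dy":0,"dz":0.004,"roll":0,"jaw":-1}
  ]
}}

```text
time_s: 8.0
position: [0.4986, 0.0782, 0.0519]
eef_rot: [-3.142, -0.0, -3.117]
contact_force: [-0.7, -0.4, -0.7]
grip_width: -0.0001
finger_force: 0.0
```

```bash
python3 - <<'E'
from h import *
print(env.get_obs()['contact_force'])
p,d,S=pts('scene');cv2.imwrite('pics/s3.png',cv2.resize(p[165:225,250:330,::-1],(800,600),interpolation=cv2.INTER_CUBIC))
for v in range(186,204,2):print(v,[S[v,u].round(3).tolist() for u in (286,290,294)])
E
```

```text
[-0.7164525  -0.39193858 -0.69193427]
186 [[0.499, 0.067, 0.107], [0.508, 0.07, 0.109], [0.511, 0.079, 0.106]]
188 [[0.5, 0.066, 0.103], [0.507, 0.071, 0.103], [0.509, 0.081, 0.099]]
190 [[0.501, 0.065, 0.099], [0.509, 0.068, 0.1], [0.512, 0.078, 0.097]]
192 [[0.498, 0.068, 0.092], [0.507, 0.07, 0.094], [0.511, 0.079, 0.091]]
194 [[0.499, 0.067, 0.088], [0.506, 0.071, 0.088], [0.511, 0.079, 0.086]]
196 [[0.496, 0.07, 0.079], [0.504, 0.074, 0.081], [0.508, 0.082, 0.078]]
198 [[0.498, 0.067, 0.077], [0.505, 0.072, 0.077], [0.512, 0.077, 0.077]]
200 [[0.501, 0.063, 0.075], [0.511, 0.065, 0.078], [0.517, 0.071, 0.077]]
202 [[0.5, 0.065, 0.068], [nan, nan, nan], [0.516, 0.072, 0.071]]
```

View pics/s3.png

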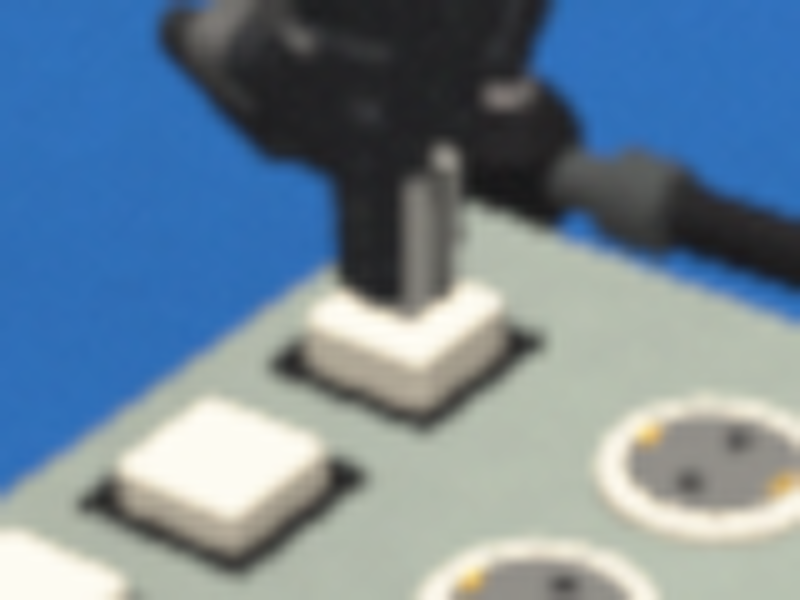

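The tips, at crop (410,310), are nearly on the far key.

Request:
{"name": "servo_tool", "arguments": {
  "deltas": [
    {"dx":0,"dy":0,"dz":0.004,"roll":0,"jaw":-1},
    {"dx":0,"dy":0,"dz":0.004,"roll":0,"jaw":-1},
    {"dx":0,"dy":0,"dz":0.004,"roll":0,"jaw":-1}
  ]
}}

```text
time_s: 8.35
position: [0.4987, 0.0783, 0.051]
eef_rot: [3.142, 0.0, -3.117]
contact_force: [0.6, 1.1, 1.3]
grip_width: 0.0002
finger_force: 0.9
```

Request:
{"name": "servo_tool", "arguments": {
  "deltas": [
    {"dx":0,"dy":0,"dz":0.004,"roll":0,"jaw":-1},
    {"dx":0,"dy":0,"dz":0.004,"roll":0,"jaw":-1},
    {"dx":0,"dy":0,"dz":0.004,"roll":0,"jaw":-1}
  ]
}}

```text
time_s: 8.65
position: [0.4987, 0.0783, 0.05]
eef_rot: [3.142, 0.0, -3.117]
contact_force: [-0.2, 0.3, 3.5]
grip_width: -0.0003
finger_force: 1.3
```

Contact with this up key comes at a reported z of about 0.051, so the bias is about 29 mm. I'll lift and go back to the suspect key.

Request:
{"name": "servo_tool", "arguments": {
  "deltas": [
    {"dx":0,"dy":0,"dz":-0.05,"roll":0,"jaw":-1},
    {"dx":0,"dy":0,"dz":-0.08,"roll":0,"jaw":-1},
    {"dx":0,"dy":-0.12,"dz":-0.08,"roll":0,"jaw":-1},
    {"dx":0,"dy":-0.256,"dz":-0.08,"roll":0,"jaw":-1},
    {"dx":0,"dy":-0.256,"dz":-0.06,"roll":0,"jaw":-1},
    {"dx":0,"dy":-0.256,"dz":-0.02,"roll":0,"jaw":-1},
    {"dx":0,"dy":-0.256,"dz":0,"roll":0,"jaw":-1},
    {"dx":0,"dy":-0.256,"dz":0,"roll":0,"jaw":-1}
  ]
}}

```text
time_s: 9.45
position: [0.4993, 0.015, 0.049]
eef_rot: [3.141, -0.002, -3.116]
contact_force: [0.2, -0.3, 0.1]
grip_width: -0.0002
finger_force: 0.0
```

Request:
{"name": "servo_tool", "arguments": {
  "deltas": [
    {"dx":0,"dy":0,"dz":0.002,"roll":0,"jaw":-1},
    {"dx":0,"dy":0,"dz":0.004,"roll":0,"jaw":-1},
    {"dx":0,"dy":0,"dz":0.004,"roll":0,"jaw":-1}
  ]
}}

```text
time_s: 9.75
position: [0.5002, 0.0146, 0.049]
eef_rot: [-3.142, 0.0, -3.117]
contact_force: [0.6, -1.0, 0.3]
grip_width: 0.0002
finger_force: 0.0
```

There's no contact at 0.049, so this key is the low one. Pressing it home.

Request:
{"name": "servo_tool", "arguments": {
  "deltas": [
    {"dx":0,"dy":0,"dz":0.004,"roll":0,"jaw":-1},
    {"dx":0,"dy":0,"dz":0.008,"roll":0,"jaw":-1},
    {"dx":0,"dy":0,"dz":0.012,"roll":0,"jaw":-1},
    {"dx":0,"dy":0,"dz":0.015,"roll":0,"jaw":-1},
    {"dx":0,"dy":0,"dz":0.015,"roll":0,"jaw":-1}
  ]
}}

```text
time_s: 10.25
position: [0.5004, 0.0144, 0.0453]
eef_rot: [3.141, 0.0, -3.117]
contact_force: [0.0, 2.6, 3.5]
grip_width: -0.0001
finger_force: 1.9
```

Request:
{"name": "servo_tool", "arguments": {
  "deltas": [
    {"dx":0,"dy":0,"dz":0.003,"roll":0,"jaw":-1},
    {"dx":0,"dy":0,"dz":0.003,"roll":0,"jaw":-1},
    {"dx":0,"dy":0,"dz":0.003,"roll":0,"jaw":-1}
  ]
}}

```text
time_s: 10.55
position: [0.5004, 0.0144, 0.0445]
eef_rot: [3.142, 0.0, -3.117]
contact_force: [0.2, 2.4, 4.5]
grip_width: 0.0004
finger_force: 2.1
```

Request:
{"name": "servo_tool", "arguments": {
  "deltas": [
    {"dx":0,"dy":0,"dz":0.003,"roll":0,"jaw":-1},
    {"dx":0,"dy":0,"dz":0.004,"roll":0,"jaw":-1},
    {"dx":0,"dy":0,"dz":0.004,"roll":0,"jaw":-1}
  ]
}}

```text
time_s: 10.85
position: [0.5003, 0.0143, 0.0441]
eef_rot: [3.142, 0.0, -3.117]
contact_force: [-2.3, 3.4, 12.8]
grip_width: -0.0002
finger_force: 6.2
```

On the stop at 12.8 N. I'll release straight up.

Request:
{"name": "servo_tool", "arguments": {
  "deltas": [
    {"dx":0,"dy":0,"dz":-0.02,"roll":0,"jaw":-1},
    {"dx":0,"dy":0,"dz":-0.06,"roll":0,"jaw":-1},
    {"dx":0,"dy":0,"dz":-0.2,"roll":0,"jaw":-1},
    {"dx":0,"dy":0,"dz":-0.4,"roll":0,"jaw":-1},
    {"dx":0,"dy":0,"dz":-0.6,"roll":0,"jaw":-1},
    {"dx":0,"dy":0,"dz":-0.6,"roll":0,"jaw":-1}
  ]
}}

```text
time_s: 11.45
position: [0.5041, 0.014, 0.2001]
eef_rot: [-3.141, 0.011, -3.117]
contact_force: [0.1, -0.1, -0.2]
grip_width: -0.0001
finger_force: 0.0
```

Request:
{"name": "servo_tool", "arguments": {
  "deltas": [
    {"dx":0,"dy":0.2,"dz":0,"roll":0,"jaw":-1},
    {"dx":0,"dy":0.4,"dz":0,"roll":0,"jaw":-1},
    {"dx":0,"dy":0.6,"dz":0,"roll":0,"jaw":-1},
    {"dx":0,"dy":0.8,"dz":0,"roll":0,"jaw":-1},
    {"dx":0,"dy":1,"dz":0,"roll":0,"jaw":-1},
    {"dx":0,"dy":1,"dz":0,"roll":0,"jaw":-1},
    {"dx":0,"dy":1,"dz":0,"roll":0,"jaw":-1}
  ]
}}

```text
time_s: 12.15
position: [0.4932, 0.2646, 0.1927]
eef_rot: [-3.14, -0.001, -3.115]
contact_force: [0.0, -0.6, -0.1]
grip_width: 0.0
finger_force: 0.0
```

```bash
python3 - <<'E'
from h import *
p,d,S=pts('scene');q,e,W=pts('top')
cv2.imwrite('pics/top9.png',q[:,:,::-1])
for P in((.5046,-.113),(.5033,-.0494),(.5005,.0146),(.4992,.0782)):
    r=[]
    for A in(S,W):
        k=(np.abs(A[:,:,:2]-P).max(2)<.010)&(np.abs(A[:,:,2]-.08)<.012);r+=[k.sum(),np.nanmedian(A[k][:,2]).round(4)]
    print(P,r)
E
```

```text
(0.5046, -0.113) [np.int64(67), np.float64(0.0783), np.int64(77), np.float64(0.0791)]
(0.5033, -0.0494) [np.int64(60), np.float64(0.0781), np.int64(76), np.float64(0.0796)]
(0.5005, 0.0146) [np.int64(51), np.float64(0.0783), np.int64(76), np.float64(0.0796)]
(0.4992, 0.0782) [np.int64(48), np.float64(0.0781), np.int64(75), np.float64(0.0788)]
```

View pics/top9.png

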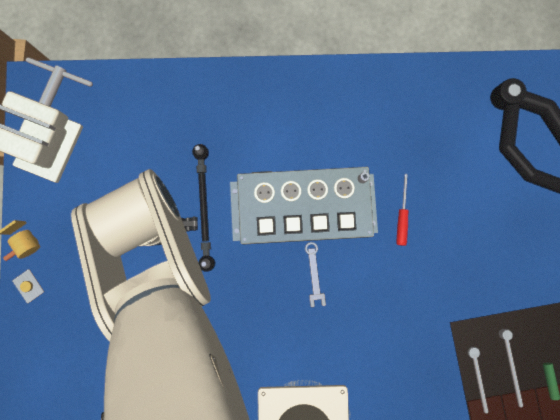

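All four keys, at row ~223, read the same height in both views. The rod, wrench, screwdriver and socket are where they were, and the arm is clear.

```bash
python3 -c "
from plant import env
print(env.close_job())"
```

```text
the job is handed in; nothing more can be done
None
```

The latched key, second from the +y end of the row, was pressed home and sprang up; all four keys now stand up, no other key was clicked, nothing else moved, and the job is handed in. I tapped only that key and its +y neighbour; the other two were checked by camera depth.

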